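Plug the pressure gauge into the bench air outlet

ROBOT

A 6-joint arm with a two-finger parallel gripper is mounted at the origin on the work surface. World frame = base frame: x ahead of the robot, y to its left, z up, the work surface at z = 0. Lengths are in mm, angles in rad, forces in N, time in s.
With the tool pointing down it reaches from about 350 to 875 mm from the base axis. Payload 4.2 kg.
Tool frame: the origin (TCP) lies on the mounting face of the last link; the fingertips stand 173 mm ahead of it and the grasp point (between the pads) lies 155 mm ahead of it; z points along the fingers, y is the line along which they close (so a half turn about z gives the same grasp; the last joint's range is limited). The gripper opens to 85 mm and grips with 20 to 120 N. Pads are 22 mm wide; open, the fingers measure 114 mm over their backs; the gripper's body (76 mm by 85 mm) begins 54 mm behind the grasp point. The pads swing forward as they close: fully open they stand 13 mm farther back than shut.
Start: joints at [-1.035, 0.385, 0.008, 0, -1.194, -0.259], TCP at [170.816, -601.184, 404.712] pointing down, gripper open.
Joint ranges: [-3.14, 3.14], [-1.21, 2.06], [-1.07, 1.41], [-3.16, 2.05], [-2.99, -0.16], [-3.1, 3.1]. Speed limits (rad/s): [2.79, 2.79, 3.14, 3.14, 3.14, 3.14].

INTERFACE

Orientations are given as a unit quaternion [x, y, z, w].
In Python, from bench import arm gives the robot as it stands.
- The arm moves only by the tool carry_out, never from a script. Its argument "rows" is a list of rows, each a list of 7 numbers: the shift along the tool's x, y, z as a fraction of full scale, then the turn, a rotation vector about the tool's x, y, z as a fraction of full scale, then the opening, from -1 (shut) to 1 (fully open). A call has 1 to 12 rows; each row is the pose to reach, as a shift and turn from the pose commanded when the call began, along the tool's axes at that moment, turning the shorter way round; what a row does not reach only later rows make up. Full scale, the value 1, is 20 cm for a shift and pi rad for a turn. A row lasts 1/8 s, in which the tool goes at most 62.5 mm and 10.7 degrees, less where a joint would pass 70% of its speed; a pose out of reach is approached as far as the arm can. A call with a number of a shift or a turn outside -1 to 1 is refused whole. A call with a gripper value outside its range is refused whole. The fingers move at their own pace and stop on an object; the grip force is fixed at half the most. Time passes only in rows, so rows that repeat a pose let the fingers close. It gives the time, the measured TCP pose, the force, the opening and the grip force at its end, in the units of the state.
- arm.read_state(): the state, without advancing time (a new reading comes with each control period).
- arm.get_image(name): name is "scene" or "side" or "wrist"; returns (picture, depth): 420x560x3 uint8, red, green, blue; 420x560 float32, mm along the optical axis (not along the pixel's ray), 0 where there is no reading.
- arm.calibration(name): a dict with "mtx" (3x3 intrinsics, pixels), "cam_to_world" (4x4, takes a point from camera to world coordinates). Camera axes: x right, y up, looking along -z (the intrinsics and any distortion apply to the point x, -y, -z); pixel columns grow to the right and rows downward; lengths in mm; the calibration is good to about 2 mm. A picture is of the moment at which its call begins: read the wrist's pose just before it. calibration takes no time and is no camera call; for the wrist camera it gives the pose at the moment of the call.
- arm.job_done(): hands the job in; it is judged then, once.
The state is a dict: "clock": time; "joints": joint angles; "joint_vel": joint speeds; "joint_efforts": joint torques, N m; "position": TCP position; "ee_rot": TCP orientation; "contact_force": force on the tool from outside, world axes, zero at the start; "wrist_torque": the same for the moment, N m; "gripper_width": finger opening in mm; "grasp_force": force on a finger pad.
Only numpy, scipy, OpenCV 4.12 (cv2) and the standard library are available. Lean on these libraries where they do the work, as an engineer would, in place of code of your own. Each camera call takes 0.05 s, during which the arm holds its last target. There are 200 camera calls.

TASK

Fit the pressure gauge to the spring-sleeve air coupler on the table: slide the coupler's sleeve back until it stays back, take the gauge from the wooden rest and push its plug fully home so that the sleeve springs forward over it, then let go. The coupler stands in a springy holder, so work gently and never lean on it hard; leave the other fittings and the things on the table as they are.

Things in the scene. Friction and masses are not known exactly. Their poses are not given: they have to be found in the camera images.
- holder: Fixed holder of the air coupler: 110 x 110 x 14 mm dark steel foot with an upright aluminium ring, 68 mm across, top 52 mm above the table. Origin under its centre; x points along its pipe stub (18 mm thick, 30 mm up, ending 118 mm out). In the ring stands the coupler, mouth up: a steel tube 30 mm across with a square-edged 17.5 mm socket, 48 mm deep, and a sliding sleeve round it.
- outlet (a point): Centre of the holder ring's top. The coupler itself is NOT measured: its axis may lie up to 7 mm from here along each of the holder's x and y; its mouth is 83 mm above here, give or take 12 mm. Sideways it shifts under 3 N (up to 10 mm from the middle) and stays where pushed; fingers closing on it centre it between them, save for that 3 N. It does not tilt.
- sleeve (a joint): Ridged dark steel sleeve, 37 mm across, 28 mm high, its top 3 mm below the mouth. In m: 0 forward (up), grows drawn back (down) to a stop at 0.010; spring 3.5 to 8.5 N. Drawn past about 0.008 it is caught and stays near 0.007 when let go. Forward, two pins close the socket 15 mm below the mouth: no plug goes in. A plug pushed home frees it: it springs to 0 and the pins lock the plug.
- valve (a joint): Brass valve disc seen down the socket. In m, grows downwards: 0 with the sleeve forward and the socket empty; -0.0075 (disc 16 mm below the mouth) when the sleeve is caught back; 0.009 to 0.0105 with a plug fully home and locked. Its spring pushes the plug back up with 4 N at first and 7 N when home, more than the gauge weighs, until the pins lock it.
- coupler (a joint): How far the whole coupler is pressed down in its springy holder, in m: 0 unloaded, 0.001 for each 12 N of downward force on coupler or sleeve. 0.0024 (29 N) is an overload. Pressed gently: 15 to 20 N is plenty for every step.
- gauge_mid (a point): Centre of the pressure gauge's head, an upright black rubber disc 52 mm across, 28 mm thick; its flat faces look along its own +x (white dial) and -x: hold it by these. z: its axis, up. 0.22 to 0.37 kg. It stands plug-down, loosely, in any one of three holes 90 mm apart along a wooden rest 75 x 270 x 45 mm, beside two other fittings.
- gauge_tip (a point): Lower end of the gauge's brass plug, on its axis, 74 mm below the head's centre. Plug 16 mm across, 34 mm long, nose tapered to 13 mm over the last 4 mm, a groove 14 to 20 mm from the end; above it a six-sided collar, 29 mm across, 12 mm high, that rests on the wooden rest at first and meets the coupler's mouth when the plug is fully home.
- trap: A bystander in the rest: clear cylindrical water trap, 38 mm in diameter, standing 69 mm above the rest; origin at the lower end of its plug, as on the gauge.
- nozzle: A bystander in the rest: pointed steel blow nozzle, 22 mm in diameter, standing 74 mm above the rest; origin at the lower end of its plug.
- tub: A bystander: open clear plastic tub of white wax granules, 130 x 170 x 85 mm; origin under its centre.
- gluestick: A bystander: upright glue stick, 27 mm in diameter, 103 mm high; origin under its centre.
- jar: A bystander: glass jar with metal lid, 64 mm in diameter, 75 mm high; origin under its centre.
- tin: A bystander: small metal tin filled with white wax, 66 mm in diameter, 30 mm high; origin under its centre.
- candle: A bystander: white pillar candle, 50 mm in diameter, 64 mm high; origin under its centre.

How it is judged (in metres and radians):
On the way, in this order (a step that is already met when the one before it is completed fails the run):
1. the sleeve has been drawn back and is caught there, with the socket still empty (value of joint sleeve above 0.0055 m and value of joint valve below -0.005 m and contact force between the fingers and holder below 0.5 N), for 0.3 s.
2. the gauge's plug is fully home and the sleeve has sprung forward (value of joint sleeve below 0.002 m and value of joint valve above 0.008 m and horizontal distance between gauge_tip and outlet below 0.016 m), for 0.2 s.
At the end, for the whole second after the job is handed in: The gauge stands upright (within 0.12 rad) in the coupler with its plug fully home (valve pressed in more than 8 mm, plug end within 16 mm sideways of the holder's centre) and the sleeve is forward again (within 2 mm) (all of step 2 and angle between gauge_mid's own z axis and vertical below 0.12 rad); the robot touches nothing.
It fails at once if the coupler is pressed down in its holder with more than 29 N (2.4 mm) (value of joint coupler above 0.0024 m).
It fails at once if the water trap or the blow nozzle is lifted or pushed more than 15 mm (distance of any of trap, nozzle from where it was at the start of the episode above 0.015 m).
It fails at once if a thing on the table is pushed more than 30 mm (distance of any of tub, gluestick, jar, tin, candle from where it was at the start of the episode above 0.03 m).
It fails at once if a thing standing on the table is knocked over (angle between any of tub, gluestick, jar, tin, candle's own z axis and vertical above 0.5 rad).
It also fails if it takes over 72 s, if anything falls off the work surface, if the arm or the gripper's body presses on something with over 40 N, if the wrist force passes 120 N, or if a joint passes its speed limit or range.

## Working session

There is one attempt and no reset: what is moved stays moved. The work goes in short steps, Python scripts to look and compute and a tool call to move; the robot and the scene stay as the last step left them, time stands still between calls to the robot, and variables do not carry over. Pictures are saved under pics/ and viewed, at most 10 in all, crops included, and the job is handed in when it is done.

Besides the shell and the picture viewer there is one more tool, called as name([rows], argument=value, ...), one row to a line, values as JSON. carry_out: Moves the arm, as the interface text tells. Its arguments: {"type":"object","properties":{"rows":{"type":"array"}},"required":["rows"]}

```bash
ls; mkdir -p pics; python3 - <<'E'
from bench import arm
import cv2,numpy as np
s=arm.read_state();print({k:np.round(v,3).tolist() for k,v in s.items()})
for n in("scene","side"):
    im,d=arm.get_image(n);cv2.imwrite(f'pics/{n}0.png',im[:,:,::-1]);np.save(f'pics/{n}0.npy',d)
    c=arm.calibration(n);print(n,np.round(c['mtx'],1).tolist(),np.round(c['cam_to_world'],3).tolist(),c.keys())
E
```

```text
pics
{'clock': 0.0, 'joints': [-1.035, 0.386, 0.007, -0.001, -1.194, -0.259], 'joint_vel': [0.001, 0.0, -0.001, -0.0, -0.001, -0.001], 'joint_efforts': [-0.001, -39.229, 18.84, 4.186, -0.005, 0.0], 'position': [170.766, -600.999, 403.605], 'ee_rot': [-0.138, 0.99, 0.001, -0.0], 'contact_force': [0.256, 0.262, -0.275], 'wrist_torque': [0.031, 0.026, -0.039], 'grasp_force': 0.0, 'gripper_width': 85.504}
scene [[459.1, 0.0, 279.1], [0.0, 459.1, 217.5], [0.0, 0.0, 1.0]] [[-0.115, -0.849, 0.516, 1041.504], [0.993, -0.093, 0.068, 97.838], [-0.01, 0.521, 0.854, 846.104], [0.0, 0.0, 0.0, 1.0]] dict_keys(['mtx', 'cam_to_world'])
side [[502.5, 0.0, 286.4], [0.0, 502.5, 199.7], [0.0, 0.0, 1.0]] [[-0.965, 0.146, -0.217, 375.274], [-0.262, -0.545, 0.797, 869.988], [-0.002, 0.826, 0.564, 689.588], [0.0, 0.0, 0.0, 1.0]] dict_keys(['mtx', 'cam_to_world'])
```

View pics/scene0.png

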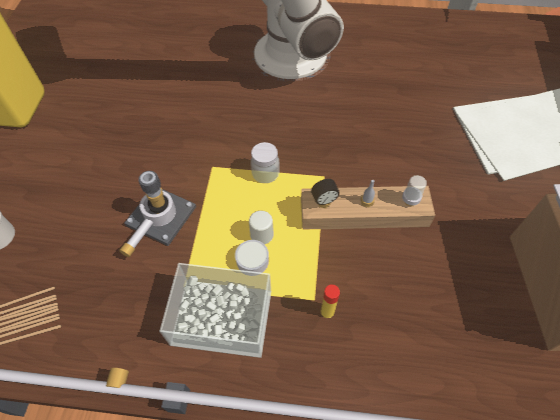

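View pics/side0.png

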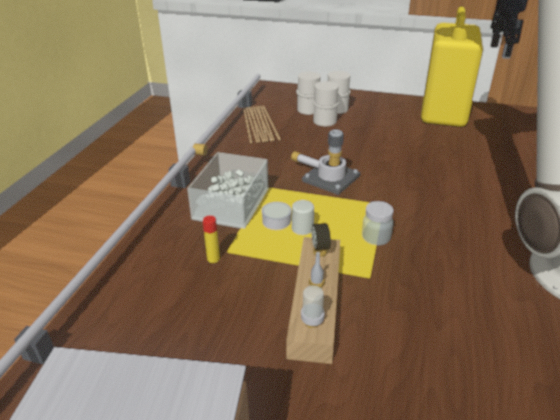

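The scene picture shows the coupler mouth near (150,178) with the holder around (158,215), and the gauge as a black disc at (325,192) in the left hole of the rest, with the nozzle at (370,192) and the trap at (414,190). The side picture agrees: gauge at (321,237), coupler mouth at (336,136).

```bash
cat > h.py <<'E'
from bench import arm
import cv2,numpy as np
from scipy.spatial.transform import Rotation as R
def ray(c,u,v):
    K=c['mtx'];T=c['cam_to_world']
    p=np.array([(u-K[0,2])/K[0,0],-(v-K[1,2])/K[1,1],-1]);return T[:3,3],T[:3,:3]@p
def plane(c,u,v,z):
    o,d=ray(c,u,v);return o+d*(z-o[2])/d[2]
def dep(c,d,u,v):
    o,r=ray(c,u,v);return o+r*d
def tri(cs,uvs):
    A=0;b=0
    for c,(u,v) in zip(cs,uvs):
        o,r=ray(c,u,v);r=r/np.linalg.norm(r);M=np.eye(3)-np.outer(r,r);A=A+M;b=b+M@o
    return np.linalg.solve(A,b)
def cloud(c,d):
    v,u=np.nonzero(d>0);K=c['mtx'];T=c['cam_to_world'];z=d[v,u]
    P=np.stack([(u-K[0,2])/K[0,0]*z,-(v-K[1,2])/K[1,1]*z,-z],1)
    return P@T[:3,:3].T+T[:3,3],u,v
def move(target_xyz,rot=None):
    "fractions for the shift (and turn) from the present pose to the target"
    s=arm.read_state();q=R.from_quat(s['ee_rot'])
    sh=q.inv().apply(np.array(target_xyz)-s['position'])/200
    tu=(q.inv()*rot).as_rotvec()/np.pi if rot is not None else np.zeros(3)
    return np.round(np.r_[sh,tu],4)
E
python3 - <<'E'
from h import *
cs=arm.calibration('scene');cd=arm.calibration('side')
d=np.load('pics/scene0.npy');e=np.load('pics/side0.npy')
print('mouth tri',tri([cs,cd],[(150,177),(336,134)]),'plane135',plane(cs,150,177,135),plane(cd,336,134,135))
print('gauge tri',tri([cs,cd],[(325,192),(321,237)]),'plane85',plane(cs,325,192,85))
P,u,v=cloud(cs,d)
for n,(a,b,c0,d0),z0,z1 in (('gauge',(308,345,172,212),65,130),('nozzle',(360,380,172,200),60,140),('trap',(402,430,172,205),100,140),('coup',(135,170,165,200),100,160),('ring',(130,185,190,235),45,60),('stub',(115,150,222,258),15,60)):
    m=(u>a)&(u<b)&(v>c0)&(v<d0)&(P[:,2]>z0)&(P[:,2]<z1);Q=P[m];print(n,len(Q),Q.mean(0).round(1) if len(Q) else '',Q.min(0).round(1),Q.max(0).round(1))
# rest top: z 45
m=(u>295)&(u<440)&(v>180)&(v<235)&(abs(P[:,2]-45)<5);Q=P[m][:,:2].astype(np.float32);print('rest',cv2.minAreaRect(Q))
m=(u>100)&(u<200)&(v>180)&(v<250)&(abs(P[:,2]-14)<4);Q=P[m][:,:2].astype(np.float32);print('foot',cv2.minAreaRect(Q))
m=(u>170)&(u<300)&(v>140)&(v<290)&(P[:,2]>25);print('high near',P[m].max(0))
E
```

```text
mouth tri [ 547.14509239 -216.43975701  134.67504751] plane135 [ 547.55470631 -216.17648067  135.        ] [ 546.96872825 -216.08649243  135.        ]
gauge tri [510.92343604 121.8676803   84.80295283] plane85 [511.40990417 122.02870499  85.        ]
gauge 534 [518.  121.7  97.3] [491.7  95.2  65.2] [533.6 150.1 114.9]
nozzle 148 [503.2 210.1  86.8] [492.2 200.6  61.6] [510.2 221.5 120.1]
trap 246 [490.3 299.1 111.9] [467.9 283.6 100.1] [504.  316.1 117.4]
coup 396 [ 553.  -217.5  126.3] [ 529.3 -238.7  100.2] [ 568.3 -200.8  138.4]
ring 478 [ 560.5 -219.3   50.2] [ 522.1 -256.4   45. ] [ 588.4 -189.3   59.3]
stub 399 [ 633.2 -250.2   35.5] [ 584.9 -288.3   15. ] [ 668.  -229.7   44.4]
rest ((499.1171569824219, 211.974609375), (78.59494018554688, 270.9949645996094), 7.9780988693237305)
foot ((554.2979125976562, -223.27127075195312), (113.48896789550781, 110.82564544677734), 69.87083435058594)
high near [749.43337327  34.58979173  89.74746304]
```

```bash
python3 - <<'E'
from h import *
c=arm.calibration('wrist');s=arm.read_state()
q=R.from_quat(s['ee_rot']);T=c['cam_to_world'];print('cam in tool',q.inv().apply(T[:3,3]-s['position']).round(1),(q.inv().as_matrix()@T[:3,:3]).round(3),c['mtx'][0])
print(move([540,-216,420]))
E
```

```text
cam in tool [65.2 -0.4 30.5] [[-0.001  0.966  0.26 ]
 [ 1.     0.001 -0.   ]
 [-0.001  0.26  -0.966]] [292.34946268   0.         285.4363265 ]
[-2.3017  1.3478 -0.0789  0.      0.      0.    ]
```

carry_out([
  [-0.25, 0.15, 0, 0, 0, 0, 1],
  [-0.5, 0.3, 0, 0, 0, 0, 1],
  [-0.75, 0.45, 0, 0, 0, 0, 1],
  [-1, 0.6, 0, 0, 0, 0, 1],
])

```text
clock: 0.6
position: [331.3, -429.6, 404.3]
ee_rot: [-0.138, 0.99, 0.0, -0.0]
contact_force: [-0.0, -1.3, 0.5]
gripper_width: 85.3
grasp_force: 0.0
```

carry_out([
  [-0.25, 0.15, 0, 0, 0, 0, 1],
  [-0.5, 0.3, 0, 0, 0, 0, 1],
  [-0.75, 0.45, 0, 0, 0, 0, 1],
  [-1, 0.6, -0.05, 0, 0, 0, 1],
])

```text
clock: 1.1
position: [490.8, -259.2, 413.8]
ee_rot: [-0.138, 0.99, 0.001, -0.001]
contact_force: [1.1, -1.6, 0.5]
gripper_width: 85.5
grasp_force: 0.0
```

carry_out([
  [-0.15, 0.07, 0, 0, 0, 0, 1],
  [-0.3, 0.15, 0, 0, 0, 0, 1],
  [-0.3, 0.15, 0, 0, 0, 0, 1],
])

```text
clock: 1.48
position: [540.8, -214.2, 413.8]
ee_rot: [-0.139, 0.99, 0.0, -0.001]
contact_force: [-0.2, -0.2, -0.2]
gripper_width: 85.3
grasp_force: 0.0
```

```bash
python3 - <<'E'
from h import *
s=arm.read_state();print(s['clock'],s['position'],s['joints'].round(3) if hasattr(s['joints'],'round') else s['joints'],R.from_quat(s['ee_rot']).as_matrix().round(3).tolist())
c=arm.calibration('wrist');im,d=arm.get_image('wrist');cv2.imwrite('pics/w1.png',im[:,:,::-1]);np.save('pics/w1.npy',d)
P,u,v=cloud(c,d)
m=(np.hypot(P[:,0]-547,P[:,1]+216)<35)&(P[:,2]>100)
h=np.histogram(P[m,2],np.arange(100,160,3));print(h)
E
```

```text
1.475 [ 540.7934816  -214.22422984  413.77511858] [-0.099  0.305 -0.087 -0.    -1.18  -1.192] [[-0.961, -0.276, -0.001], [-0.276, 0.961, 0.0], [0.001, 0.001, -1.0]]
(array([  0,   1,  18,  29, 163,  45,  66,  54,  46,  70, 270, 484, 223,
         0,   0,   0,   0,   0,   0]), array([100, 103, 106, 109, 112, 115, 118, 121, 124, 127, 130, 133, 136,
       139, 142, 145, 148, 151, 154, 157]))
```

View pics/w1.png

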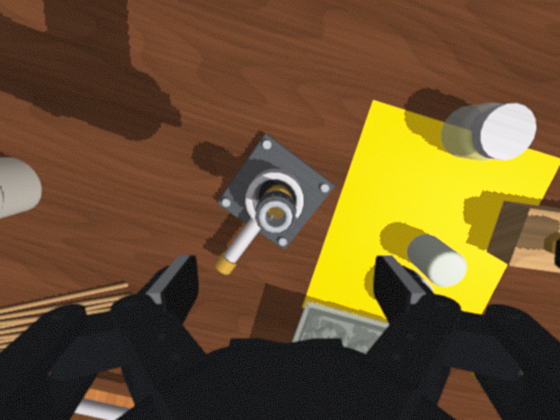

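The wrist picture shows the coupler mouth as a light ring with a brass bottom at about (276,213), the holder foot around (275,190), and the open fingers at (170,280) and (392,280).

```bash
cat >> h.py <<'E'
def mouth(name,guess=(547,-216),zr=(125,145)):
    "ring of the mouth from depth points near the top, and its pixel circle"
    c=arm.calibration('wrist');im,d=arm.get_image('wrist');cv2.imwrite(f'pics/{name}.png',im[:,:,::-1]);np.save(f'pics/{name}.npy',d)
    P,u,v=cloud(c,d)
    m=(np.hypot(P[:,0]-guess[0],P[:,1]-guess[1])<26)&(P[:,2]>zr[0])&(P[:,2]<zr[1])
    zt=np.percentile(P[m,2],80);k=m&(abs(P[:,2]-zt)<3.5)
    (cx,cy),r=cv2.minEnclosingCircle(np.stack([u[k],v[k]],1).astype(np.float32))
    return c,im,zt,(cx,cy),r,plane(c,cx,cy,zt),2*r*np.median(d[v[k],u[k]])/c['mtx'][0,0]
E
python3 - <<'E'
from h import *
c,im,zt,p,r,X,D=mouth('w2');print(zt,p,r,X,D)
g=cv2.medianBlur(cv2.cvtColor(im,cv2.COLOR_RGB2GRAY),3)
ci=cv2.HoughCircles(g[180:250,240:315],cv2.HOUGH_GRADIENT,1.2,5,param1=120,param2=15,minRadius=6,maxRadius=26);print(ci[0][:4]+[240,180,0] if ci is not None else None)
for zz in(130,135,140):print(zz,plane(c,276,213,zz))
print(move([547,-216,330]))
E
```

```text
135.93487675500091 (275.9154968261719, 216.6126708984375) 20.225997924804688 [ 547.80349732 -221.6486805   135.93487676] 35.78240473242285
[[270.60000038 201.          25.3200016 ]
 [277.80000305 201.          25.3200016 ]
 [273.         205.80000114  25.3200016 ]
 [274.20000076 213.          20.04000092]]
130 [ 546.21496098 -222.19202082  130.        ]
135 [ 544.85679484 -222.41198391  135.        ]
140 [ 543.49862869 -222.63194699  140.        ]
[-0.0366 -0.0126  0.4205  0.      0.      0.    ]
```

carry_out([
  [-0.025, -0.015, 0.15, 0, 0, 0, 1],
  [-0.025, -0.025, 0.3, 0, 0, 0, 1],
  [-0.025, -0.025, 0.4, 0, 0, 0, 1],
  [-0.025, -0.025, 0.4, 0, 0, 0, 1],
])

```text
clock: 2.08
position: [544.5, -220.0, 333.1]
ee_rot: [-0.137, 0.991, 0.001, -0.002]
contact_force: [0.9, -0.5, -0.4]
gripper_width: 85.2
grasp_force: 0.0
```

```bash
python3 - <<'E'
from h import *
c,im,zt,p,r,X,D=mouth('w3');print(arm.read_state()['position'],zt,p,r,X,D)
o=cv2.resize(im[120:420,80:480,::-1],(800,600));cv2.imwrite('pics/w3c.png',o)
E
```

```text
[ 545.12213309 -219.99979038  334.63834425] 135.87229362458586 (280.9543762207031, 248.8545684814453) 29.12482452392578 [ 547.78868979 -221.9752346   135.87229362] 35.825515862197186
```

View pics/w3c.png

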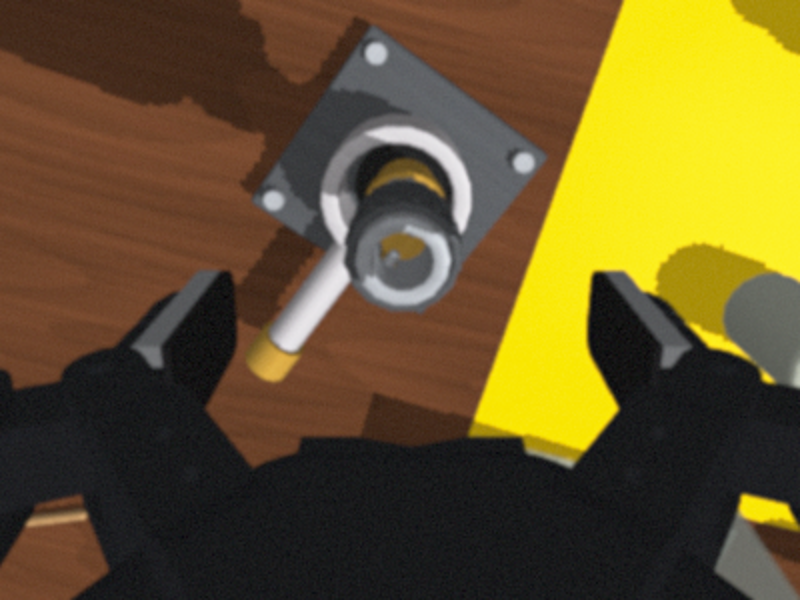

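The close wrist view shows the mouth at about (282,251) in full-image pixels, midway between the fingers (mid column 286) to within 2–3 mm, so the coupler axis is near (547.3,-222), mouth at 136 mm. I'll grip once in this direction to centre it, then from 90° to centre and draw.

carry_out([
  [-0.009, -0.012, 0.1, 0, 0, 0, 1],
  [-0.009, -0.012, 0.2, 0, 0, 0, 1],
  [-0.009, -0.012, 0.3, 0, 0, 0, 1],
  [-0.009, -0.012, 0.315, 0, 0, 0, 1],
  [-0.009, -0.012, 0.315, 0, 0, 0, 0.3],
  [-0.009, -0.012, 0.315, 0, 0, 0, 0.1],
  [-0.009, -0.012, 0.315, 0, 0, 0, -0.05],
  [-0.009, -0.012, 0.315, 0, 0, 0, -0.05],
  [-0.009, -0.012, 0.315, 0, 0, 0, -0.05],
  [-0.009, -0.012, 0.315, 0, 0, 0, -0.05],
])

```text
clock: 3.38
position: [548.1, -221.0, 271.7]
ee_rot: [-0.138, 0.99, 0.0, -0.0]
contact_force: [-0.1, -0.2, 0.6]
gripper_width: 40.5
grasp_force: 0.0
```

Opening stands at 40.5 mm with no contact; close onto the sleeve.

carry_out([
  [0, 0, 0, 0, 0, 0, -0.1],
  [0, 0, 0, 0, 0, 0, -0.15],
  [0, 0, 0, 0, 0, 0, -0.2],
  [0, 0, 0, 0, 0, 0, -0.2],
  [0, 0, 0, 0, 0, 0, -0.2],
])

```text
clock: 4.0
position: [548.2, -221.2, 272.0]
ee_rot: [-0.138, 0.99, -0.0, 0.0]
contact_force: [0.1, -2.2, 1.6]
gripper_width: 35.8
grasp_force: 59.6
```

carry_out([
  [0, 0, 0, 0, 0, 0, 0.6],
  [0, 0, 0, 0, 0, 0, 0.6],
  [0, 0, 0, 0, 0, 0, 0.6],
  [0, 0, 0, 0, 0, -0.06, 0.6],
  [0, 0, 0, 0, 0, -0.12, 0.6],
  [0, 0, 0, 0, 0, -0.18, 0.6],
  [0, 0, 0, 0, 0, -0.24, 0.6],
  [0, 0, 0, 0, 0, -0.3, 0.6],
  [0, 0, 0, 0, 0, -0.36, 0.6],
  [0, 0, 0, 0, 0, -0.42, 0.6],
  [0, 0, 0, 0, 0, -0.48, 0.6],
  [0, 0, 0, 0, 0, -0.5, 0.6],
])

```text
clock: 5.5
position: [548.0, -220.9, 271.6]
ee_rot: [0.799, -0.602, -0.0, -0.0]
contact_force: [0.9, 0.0, 0.2]
gripper_width: 68.3
grasp_force: 0.0
```

carry_out([
  [0, 0, 0, 0, 0, 0, 0.2],
  [0, 0, 0, 0, 0, 0, 0.0],
  [0, 0, 0, 0, 0, 0, -0.1],
  [0, 0, 0, 0, 0, 0, -0.15],
  [0, 0, 0, 0, 0, 0, -0.2],
  [0, 0, 0, 0, 0, 0, -0.2],
  [0, 0, 0, 0, 0, 0, -0.2],
  [0, 0, 0, 0, 0, 0, -0.2],
])

```text
clock: 6.5
position: [548.3, -220.9, 271.9]
ee_rot: [0.798, -0.603, 0.0, -0.0]
contact_force: [2.3, 1.8, 1.3]
gripper_width: 35.9
grasp_force: 59.6
```

carry_out([
  [0, 0, 0.01, 0, 0, 0, -0.2],
  [0, 0, 0.02, 0, 0, 0, -0.2],
  [0, 0, 0.03, 0, 0, 0, -0.2],
  [0, 0, 0.038, 0, 0, 0, -0.2],
  [0, 0, 0.046, 0, 0, 0, -0.2],
  [0, 0, 0.046, 0, 0, 0, -0.2],
  [0, 0, 0.046, 0, 0, 0, -0.2],
])

```text
clock: 7.38
position: [548.3, -220.9, 263.5]
ee_rot: [0.798, -0.603, 0.001, -0.0]
contact_force: [-0.2, 1.9, 7.0]
gripper_width: 35.7
grasp_force: 60.0
```

carry_out([
  [0, 0, 0.003, 0, 0, 0, -0.2],
  [0, 0, 0.006, 0, 0, 0, -0.2],
  [0, 0, 0.006, 0, 0, 0, -0.2],
])

```text
clock: 7.75
position: [548.3, -221.0, 262.4]
ee_rot: [0.798, -0.603, 0.001, -0.0]
contact_force: [-0.7, 3.1, 7.7]
gripper_width: 35.8
grasp_force: 60.0
```

carry_out([
  [0, 0, 0, 0, 0, 0, 0.0],
  [0, 0, 0, 0, 0, 0, 0.5],
  [0, 0, 0, 0, 0, 0, 1],
  [0, 0, 0, 0, 0, 0, 1],
  [0, 0, -0.1, 0, 0, 0, 1],
  [0, 0, -0.25, 0, 0, 0, 1],
  [0, 0, -0.4, 0, 0, 0, 1],
  [0, 0, -0.4, 0, 0, 0, 1],
])

```text
clock: 8.75
position: [548.6, -221.2, 344.1]
ee_rot: [0.798, -0.603, 0.003, -0.001]
contact_force: [0.1, -0.5, -0.8]
gripper_width: 85.4
grasp_force: 0.0
```

```bash
python3 - <<'E'
from h import *
s=arm.read_state();c,im,zt,p,r,X,D=mouth('w4',(548,-221));print(s['position'],s['contact_force'],zt,p,r,X,D)
x,y=map(int,p);o=cv2.resize(im[y-50:y+50,x-65:x+65,::-1],None,fx=5,fy=5,interpolation=cv2.INTER_CUBIC);cv2.imwrite('pics/w4c.png',o)
P,u,v=cloud(c,np.load('pics/w4.npy'));rr=np.hypot(P[:,0]-548,P[:,1]+221)
for a,b in((0,5),(8.7,14),(15.5,18)):
    m=(rr>a)&(rr<b)&(P[:,2]>80);print(a,b,np.percentile(P[m,2],[10,30,50,70,90]).round(1),m.sum())
E
```

```text
[ 548.63368605 -221.20690031  344.07159391] [ 0.13556771 -0.46389738 -0.84214251] 136.008040318967 (287.23583984375, 237.1886749267578) 22.627023696899414 [ 549.36945883 -222.47144573  136.00804032] 29.235488972255595
0 5 [119.3 119.8 120.1 120.4 120.7] 150
8.7 14 [136.  251.3 257.6 262.6 266.8] 5824
15.5 18 [125.2 244.3 250.4 254.6 259. ] 1727
```

View pics/w4c.png

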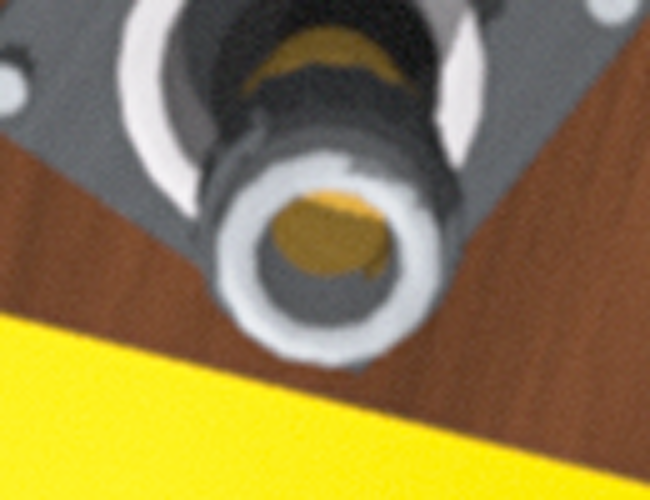

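The crop shows the mouth ring (centre about (330,258) in the crop) with the brass disc raised in the socket, 16 mm below the mouth by depth; the sleeve stays back below. It is caught. On to the gauge.

carry_out([
  [-0.2, -0.03, -0.1, 0, 0, 0, 1],
  [-0.45, -0.07, -0.13, 0, 0, 0, 1],
  [-0.7, -0.12, -0.13, 0, 0, 0, 1],
  [-0.85, -0.145, -0.13, 0, 0, 0, 1],
])

```text
clock: 9.3
position: [528.8, -47.7, 366.1]
ee_rot: [0.798, -0.602, -0.001, 0.001]
contact_force: [0.4, 0.3, -0.1]
gripper_width: 85.4
grasp_force: 0.0
```

carry_out([
  [-0.2, -0.03, 0, 0, 0, 0, 1],
  [-0.45, -0.07, 0, 0, 0, 0, 1],
  [-0.7, -0.12, 0, 0, 0, 0, 1],
  [-0.85, -0.145, 0, 0, 0, 0, 1],
  [-0.85, -0.145, 0, 0, 0, 0, 1],
])

```text
clock: 9.93
position: [510.5, 123.5, 366.0]
ee_rot: [0.799, -0.602, -0.001, 0.001]
contact_force: [-0.7, -0.7, 0.1]
gripper_width: 85.3
grasp_force: 0.0
```

```bash
python3 - <<'E'
from h import *
s=arm.read_state();print(s['position'],s['clock'])
c=arm.calibration('wrist');im,d=arm.get_image('wrist');cv2.imwrite('pics/w5.png',im[:,:,::-1]);np.save('pics/w5.npy',d)
P,u,v=cloud(c,d)
m=(np.hypot(P[:,0]-511,P[:,1]-122)<36)&(P[:,2]>62)&(P[:,2]<125)&(im[v,u].max(1)<70)
Q=P[m];print(m.sum(),Q.mean(0),Q.min(0),Q.max(0))
for lo in(80,100,106):
    k=Q[:,2]>lo;print(lo,k.sum(),cv2.minAreaRect(Q[k][:,:2].astype(np.float32)))
E
```

```text
[510.52123872 123.53552422 365.97855807] 9.925
1805 [513.90261807 116.29253073 106.13427861] [493.04985876  93.20833059  83.80844477] [532.98150927 143.53018404 112.51389375]
80 1805 ((512.4099731445312, 119.48393249511719), (26.519344329833984, 46.949462890625), 24.978879928588867)
100 1556 ((511.5993347167969, 121.05631256103516), (26.518199920654297, 43.005859375), 25.239971160888672)
106 1165 ((511.94720458984375, 121.29914855957031), (26.20252227783203, 33.97959899902344), 23.99441909790039)
```

View pics/w5.png

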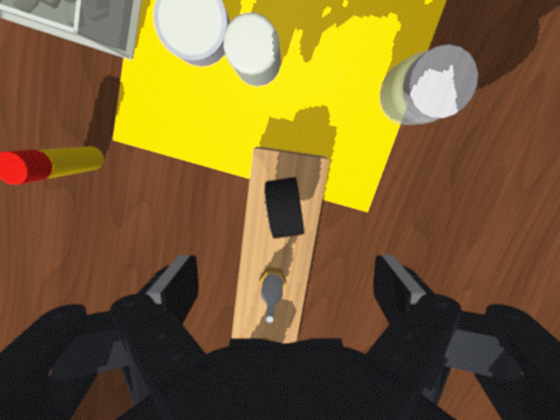

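The wrist picture shows the gauge head from above at (285,207), its thin axis at about 24.5° from world x, the nozzle at (270,290), and the jar and candle well clear. Gauge centre ≈ (511,122.7) after correcting the camera bias seen on the coupler.

carry_out([
  [0.005, 0, 0.15, 0, 0, -0.048, 1],
  [0.005, 0, 0.35, 0, 0, -0.048, 1],
  [0.005, 0, 0.5, 0, 0, -0.048, 1],
  [0.005, 0, 0.6, 0, 0, -0.048, 1],
  [0.005, 0, 0.625, 0, 0, -0.048, 0.4],
  [0.005, 0, 0.625, 0, 0, -0.048, 0],
  [0.005, 0, 0.625, 0, 0, -0.048, -0.2],
  [0.005, 0, 0.625, 0, 0, -0.048, -0.3],
  [0.005, 0, 0.625, 0, 0, -0.048, -0.4],
  [0.005, 0, 0.625, 0, 0, -0.048, -0.4],
  [0.005, 0, 0.625, 0, 0, -0.048, -0.4],
])

```text
clock: 11.35
position: [511.5, 121.1, 243.2]
ee_rot: [0.841, -0.541, 0.0, -0.0]
contact_force: [-0.7, -0.1, 5.6]
gripper_width: 27.3
grasp_force: 59.4
```

carry_out([
  [0, 0, -0.03, 0, 0, 0, -0.4],
  [0, 0, -0.08, 0, 0, 0, -0.4],
  [0, 0, -0.18, 0, 0, 0, -0.4],
  [0, 0, -0.3, 0, 0, 0, -0.4],
  [0, 0, -0.45, 0, 0, 0, -0.4],
  [0, 0, -0.6, 0, 0, 0, -0.4],
  [0, 0, -0.75, 0, 0, 0, -0.4],
  [0, 0, -0.8, 0, 0, 0, -0.4],
  [0, 0, -0.8, 0, 0, 0, -0.4],
  [0, 0, -0.8, 0, 0, 0, -0.4],
])

```text
clock: 12.6
position: [510.8, 120.8, 400.7]
ee_rot: [0.841, -0.541, -0.001, 0.001]
contact_force: [-0.3, -0.1, -3.4]
gripper_width: 27.2
grasp_force: 59.5
```

```bash
python3 - <<'E'
from h import *
s=arm.read_state();print(s['position'],s['contact_force'],s['gripper_width'])
r=R.from_quat(s['ee_rot']);print(r.as_matrix().round(3))
ims=[]
for n in('wrist','scene','side'):
    c=arm.calibration(n);im,d=arm.get_image(n);cv2.imwrite(f'pics/{n}6.png',im[:,:,::-1]);np.save(f'pics/{n}6.npy',d)
    # predicted tip & mid
    for off in((0,0,158),(0,0,232)):
        X=np.r_[s['position']+r.apply(off),1];p=np.linalg.inv(c['cam_to_world'])@X;K=c['mtx'];uv=(K[0,0]*p[0]/-p[2]+K[0,2],K[1,1]*p[1]/p[2]+K[1,2]);print(n,off,np.round(uv,1))
    u,v=map(int,uv);v0=max(0,min(v-60,320));u0=max(0,min(u-60,430));ims.append(cv2.resize(im[v0:v0+100,u0:u0+130,::-1],(390,300),interpolation=cv2.INTER_CUBIC));print('crop',u0,v0)
cv2.imwrite('pics/c6.png',np.vstack([np.hstack(ims[1:]),np.hstack([ims[0],0*ims[0]])]))
E
```

```text
[510.84045699 120.78106017 400.73418637] [-0.3234372  -0.0690722  -3.38872256] 27.22083731491081
[[ 0.414 -0.91  -0.003]
 [-0.91  -0.414 -0.001]
 [-0.     0.003 -1.   ]]
wrist (0, 0, 158) [286.1 275. ]
wrist (0, 0, 232) [286. 227.]
crop 225 166
scene (0, 0, 158) [331.2 139.2]
scene (0, 0, 232) [327.7 165.7]
crop 267 105
side (0, 0, 158) [324.6 165.9]
side (0, 0, 232) [323.1 200.8]
crop 263 140
```

View pics/c6.png

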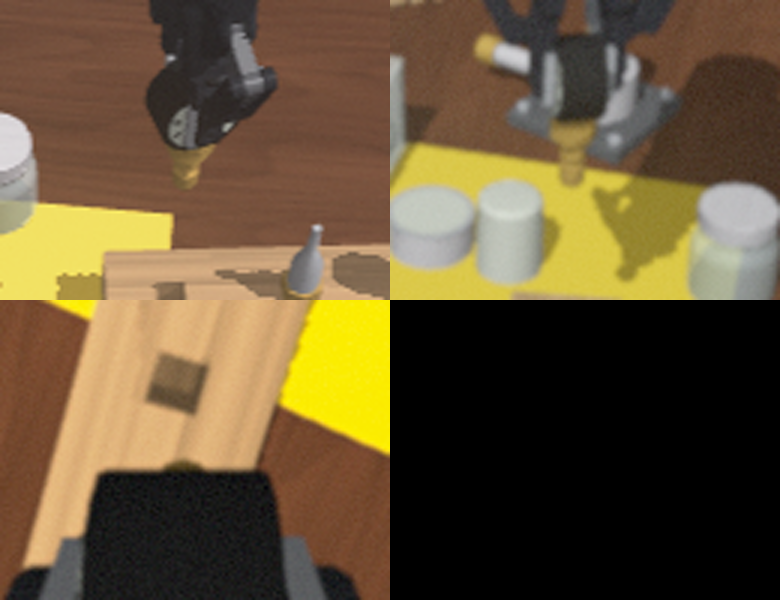

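The composite shows the gauge held upright: in scene the plug nose is near (329,168), in side near (323,201), within about 2 px of where the held gauge should be; the wrist view shows the empty hole at (284,193) and head in the fingers. Carry it over the coupler.

carry_out([
  [0.05, 0.02, 0, 0, 0, 0, -0.4],
  [0.2, 0.065, 0, 0, 0, 0, -0.4],
  [0.4, 0.13, 0, 0, 0, 0, -0.4],
  [0.6, 0.2, 0, 0, 0, 0, -0.4],
  [0.82, 0.268, 0, 0, 0, 0, -0.4],
])

```text
clock: 13.38
position: [530.3, -52.3, 402.2]
ee_rot: [0.841, -0.541, -0.0, 0.0]
contact_force: [0.4, 1.0, -1.8]
gripper_width: 27.4
grasp_force: 59.5
```

carry_out([
  [0.2, 0.065, 0, 0, 0, 0, -0.4],
  [0.4, 0.13, 0, 0, 0, 0, -0.4],
  [0.6, 0.2, 0, 0, 0, 0, -0.4],
  [0.75, 0.25, 0, 0, 0, 0, -0.4],
  [0.82, 0.268, 0.0, 0, 0, 0, -0.4],
  [0.82, 0.268, 0.05, 0, 0, 0, -0.4],
  [0.82, 0.268, 0.075, 0, 0, 0, -0.4],
  [0.82, 0.268, 0.075, 0, 0, 0, -0.4],
  [0.82, 0.268, 0.075, 0, 0, 0, -0.4],
])

```text
clock: 14.5
position: [549.9, -221.2, 387.6]
ee_rot: [0.841, -0.54, 0.0, -0.0]
contact_force: [0.7, 0.3, -1.9]
gripper_width: 27.3
grasp_force: 59.5
```

```bash
python3 - <<'E'
from h import *
s=arm.read_state();print(s['position'],s['contact_force'],s['gripper_width'],s['clock'])
r=R.from_quat(s['ee_rot']);ims=[]
for n in('scene','side','wrist'):
    c=arm.calibration(n);im,d=arm.get_image(n);cv2.imwrite(f'pics/{n}7.png',im[:,:,::-1]);np.save(f'pics/{n}7.npy',d)
    for nm,X in (('tip',s['position']+r.apply((-2,0,232))),('mouth',np.array([548.3,-221,136]))):
        p=np.linalg.inv(c['cam_to_world'])@np.r_[X,1];K=c['mtx'];uv=(K[0,0]*p[0]/-p[2]+K[0,2],K[1,1]*p[1]/p[2]+K[1,2]);print(n,nm,np.round(uv,1))
    u,v=map(int,uv)
    if n=='wrist': o=cv2.resize(im[v-40:v+40,u-50:u+50,::-1],(375,300),interpolation=cv2.INTER_CUBIC)
    else:o=cv2.resize(im[v-45:v+35,u-25:u+25,::-1],(375,600),interpolation=cv2.INTER_CUBIC)
    print('crop0',u,v);ims.append(o)
cv2.imwrite('pics/c7.png',np.hstack(ims[:2]));cv2.imwrite('pics/c7w.png',ims[2])
E
```

```text
[ 549.8578445  -221.2451369   387.58419392] [ 0.67307004  0.31625266 -1.91719918] 27.257063068926268 14.5
scene tip [145.4 171. ]
scene mouth [147.3 176.8]
crop0 147 176
side tip [335.8 125.6]
side mouth [335.9 132.7]
crop0 335 132
wrist tip [285.9 229.9]
wrist mouth [287.7 220.7]
crop0 287 220
```

View pics/c7.png

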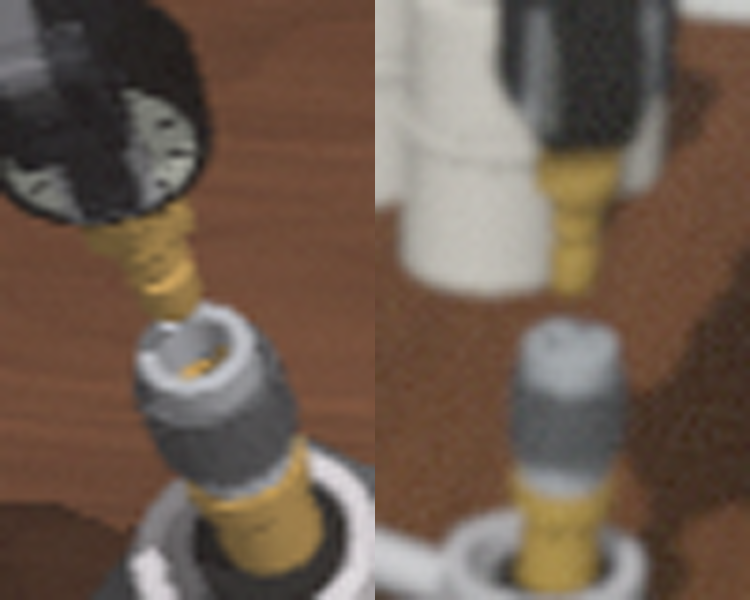

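Scene: nose end at about (146.3,171.7), mouth centre (148.0,177.4); side: nose (336.3,125.7), mouth (336.1,132.3). Relative to the mouth the tip is about (+0.3,+1.6) mm off, 19–20 mm above. Correct and descend in small checked steps.

carry_out([
  [0.0065, 0.005, 0.02, 0, 0, 0, -0.4],
  [0.0065, 0.005, 0.05, 0, 0, 0, -0.4],
  [0.0065, 0.005, 0.075, 0, 0, 0, -0.4],
  [0.0065, 0.005, 0.085, 0, 0, 0, -0.4],
  [0.0065, 0.005, 0.095, 0, 0, 0, -0.4],
  [0.0065, 0.005, 0.1, 0, 0, 0, -0.4],
  [0.0065, 0.005, 0.1, 0, 0, 0, -0.4],
])

```text
clock: 15.52
position: [549.3, -223.6, 367.3]
ee_rot: [0.841, -0.541, 0.0, -0.0]
contact_force: [-0.3, -0.1, -2.9]
gripper_width: 27.2
grasp_force: 59.5
```

carry_out([
  [0, 0, 0.003, 0, 0, 0, -0.4],
  [0, 0, 0.006, 0, 0, 0, -0.4],
  [0, 0, 0.006, 0, 0, 0, -0.4],
])

```text
clock: 15.9
position: [549.3, -223.6, 366.1]
ee_rot: [0.841, -0.541, -0.0, -0.0]
contact_force: [0.3, -0.2, -3.0]
gripper_width: 27.3
grasp_force: 59.5
```

carry_out([
  [0, 0, 0.003, 0, 0, 0, -0.4],
  [0, 0, 0.006, 0, 0, 0, -0.4],
  [0, 0, 0.006, 0, 0, 0, -0.4],
])

```text
clock: 16.27
position: [549.3, -223.5, 365.0]
ee_rot: [0.841, -0.541, -0.0, -0.0]
contact_force: [-0.5, 0.7, -2.3]
gripper_width: 27.7
grasp_force: 59.5
```

carry_out([
  [0, 0, 0.003, 0, 0, 0, -0.4],
  [0, 0, 0.006, 0, 0, 0, -0.4],
  [0, 0, 0.006, 0, 0, 0, -0.4],
])

```text
clock: 16.65
position: [549.3, -223.4, 363.8]
ee_rot: [0.841, -0.541, -0.0, -0.0]
contact_force: [-0.2, 2.0, -0.1]
gripper_width: 27.4
grasp_force: 59.6
```

A +2 N y reaction: the taper is riding the rim on the -y side. Shift +1 mm in y and go on.

carry_out([
  [-0.0045, -0.002, 0, 0, 0, 0, -0.4],
  [-0.0045, -0.002, 0, 0, 0, 0, -0.4],
  [-0.0045, -0.002, 0.003, 0, 0, 0, -0.4],
  [-0.0045, -0.002, 0.006, 0, 0, 0, -0.4],
  [-0.0045, -0.002, 0.006, 0, 0, 0, -0.4],
])

```text
clock: 17.27
position: [549.3, -222.6, 362.3]
ee_rot: [0.841, -0.541, -0.0, 0.0]
contact_force: [0.4, 0.8, -1.9]
gripper_width: 27.5
grasp_force: 59.6
```

carry_out([
  [0, 0, 0.004, 0, 0, 0, -0.4],
  [0, 0, 0.008, 0, 0, 0, -0.4],
  [0, 0, 0.008, 0, 0, 0, -0.4],
])

```text
clock: 17.65
position: [549.3, -222.6, 360.8]
ee_rot: [0.841, -0.541, -0.0, 0.0]
contact_force: [-0.2, 0.2, -2.8]
gripper_width: 27.5
grasp_force: 59.5
```

carry_out([
  [0, 0, 0.01, 0, 0, 0, -0.4],
  [0, 0, 0.02, 0, 0, 0, -0.4],
  [0, 0, 0.03, 0, 0, 0, -0.4],
  [0, 0, 0.04, 0, 0, 0, -0.4],
  [0, 0, 0.04, 0, 0, 0, -0.4],
])

```text
clock: 18.27
position: [549.3, -222.6, 352.6]
ee_rot: [0.841, -0.541, -0.0, 0.0]
contact_force: [-0.2, 1.8, -2.9]
gripper_width: 27.1
grasp_force: 59.6
```

carry_out([
  [0, 0, 0.007, 0, 0, 0, -0.4],
  [0, 0, 0.014, 0, 0, 0, -0.4],
  [0, 0, 0.02, 0, 0, 0, -0.4],
  [0, 0, 0.02, 0, 0, 0, -0.4],
])

```text
clock: 18.77
position: [549.3, -222.6, 349.6]
ee_rot: [0.841, -0.541, 0.001, -0.0]
contact_force: [-1.5, 0.8, 4.3]
gripper_width: 27.4
grasp_force: 60.3
```

carry_out([
  [0, 0, 0.007, 0, 0, 0, -0.4],
  [0, 0, 0.014, 0, 0, 0, -0.4],
  [0, 0, 0.02, 0, 0, 0, -0.4],
  [0, 0, 0.025, 0, 0, 0, -0.4],
  [0, 0, 0.025, 0, 0, 0, -0.4],
])

```text
clock: 19.4
position: [549.4, -222.6, 343.7]
ee_rot: [0.841, -0.541, 0.0, -0.0]
contact_force: [-1.1, 1.9, 3.2]
gripper_width: 27.7
grasp_force: 60.3
```

carry_out([
  [0, 0, 0.007, 0, 0, 0, -0.4],
  [0, 0, 0.014, 0, 0, 0, -0.4],
  [0, 0, 0.02, 0, 0, 0, -0.4],
  [0, 0, 0.025, 0, 0, 0, -0.4],
  [0, 0, 0.025, 0, 0, 0, -0.4],
])

```text
clock: 20.02
position: [549.4, -222.6, 338.9]
ee_rot: [0.841, -0.541, 0.0, -0.0]
contact_force: [-1.5, 1.1, 4.4]
gripper_width: 27.6
grasp_force: 60.4
```

carry_out([
  [0, 0, 0.006, 0, 0, 0, -0.4],
  [0, 0, 0.011, 0, 0, 0, -0.4],
  [0, 0, 0.015, 0, 0, 0, -0.4],
  [0, 0, 0.015, 0, 0, 0, -0.4],
])

```text
clock: 20.52
position: [549.5, -222.6, 335.1]
ee_rot: [0.841, -0.541, 0.0, -0.0]
contact_force: [1.1, -0.1, -0.5]
gripper_width: 27.3
grasp_force: 59.6
```

carry_out([
  [0, 0, 0.003, 0, 0, 0, -0.4],
  [0, 0, 0.006, 0, 0, 0, -0.4],
  [0, 0, 0.006, 0, 0, 0, -0.4],
])

```text
clock: 20.9
position: [549.5, -222.6, 334.9]
ee_rot: [0.841, -0.541, 0.0, -0.0]
contact_force: [0.8, 1.8, 1.4]
gripper_width: 27.6
grasp_force: 59.9
```

```bash
python3 - <<'E'
from h import *
ims=[]
for n,u,v in(('scene',148,177),('side',336,132)):
    im,d=arm.get_image(n);cv2.imwrite(f'pics/{n}8.png',im[:,:,::-1])
    ims.append(cv2.resize(im[v-45:v+35,u-25:u+25,::-1],(375,600),interpolation=cv2.INTER_CUBIC))
cv2.imwrite('pics/c8.png',np.hstack(ims));print(arm.read_state()['contact_force'])
E
```

```text
[0.34835029 1.12691513 0.70812028]
```

View pics/c8.png

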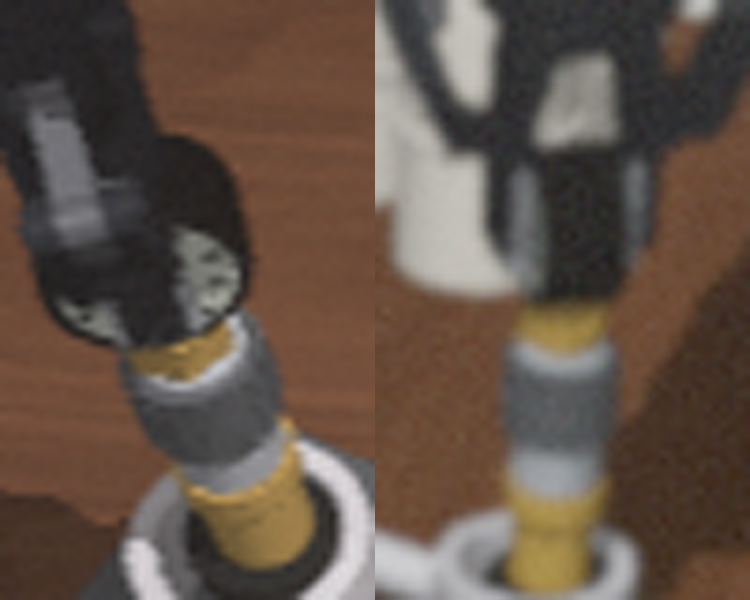

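The crops show the collar seated on the mouth and the sleeve sprung up (its top just under the collar at (560,350), bare tube now visible beneath it). Let go and rise.

carry_out([
  [0, 0, 0, 0, 0, 0, 0],
  [0, 0, 0, 0, 0, 0, 0.5],
  [0, 0, 0, 0, 0, 0, 1],
  [0, 0, 0, 0, 0, 0, 1],
  [0, 0, 0, 0, 0, 0, 1],
  [0, 0, -0.1, 0, 0, 0, 1],
  [0, 0, -0.3, 0, 0, 0, 1],
  [0, 0, -0.5, 0, 0, 0, 1],
  [0, 0, -0.6, 0, 0, 0, 1],
  [0, 0, -0.6, 0, 0, 0, 1],
])

```text
clock: 22.25
position: [549.3, -222.6, 456.5]
ee_rot: [0.841, -0.541, 0.002, -0.001]
contact_force: [-0.7, 0.1, -0.1]
gripper_width: 85.1
grasp_force: 0.0
```

```bash
python3 - <<'E'
from h import *
s=arm.read_state();print(s['position'],s['contact_force'],s['clock'])
c=arm.calibration('wrist');im,d=arm.get_image('wrist');P,u,v=cloud(c,d)
m=(np.hypot(P[:,0]-548,P[:,1]+221)<34)&(P[:,2]>150)&(P[:,2]<230)&(im[v,u].max(1)<80)
Q=P[m];print(len(Q),Q.max(0),Q.min(0),cv2.minAreaRect(Q[Q[:,2]>192][:,:2].astype(np.float32)))
c=arm.calibration('side');im,d=arm.get_image('side');P,u,v=cloud(c,d)
# side: rows of brass collar, grey, etc. along the coupler's column
o=cv2.cvtColor(im,cv2.COLOR_RGB2HSV);print([(r,*o[r,336].tolist()) for r in range(112,158,2)])
print(np.percentile(P[(abs(u-336)<14)&(v>85)&(v<112)&(np.hypot(P[:,0]-548,P[:,1]+221)<40)][:,2],[2,98]))
E
```

```text
[ 549.32094888 -222.62656149  456.54237085] [-0.70829293  0.1145797  -0.05298212] 22.25
1897 [ 572.11168464 -198.51539419  204.41653383] [ 529.50820238 -250.09064903  172.8890416 ] ((549.6771850585938, -222.33131408691406), (26.985994338989258, 43.18252182006836), 25.234886169433594)
[(112, 0, 13, 61), (114, 17, 27, 66), (116, 130, 14, 56), (118, 30, 9, 60), (120, 175, 29, 52), (122, 30, 14, 53), (124, 0, 19, 53), (126, 16, 63, 53), (128, 20, 126, 107), (130, 20, 139, 149), (132, 21, 140, 159), (134, 17, 40, 158), (136, 110, 11, 143), (138, 90, 6, 91), (140, 105, 5, 93), (142, 70, 9, 88), (144, 105, 17, 92), (146, 90, 11, 96), (148, 105, 11, 141), (150, 103, 11, 160), (152, 20, 10, 152), (154, 21, 117, 163), (156, 21, 133, 159)]
[189.19456461 204.58097919]
```

```bash
python3 -c "from bench import arm; print(arm.job_done())"
```

```text
the job is handed in; nothing more can be done
None
```

The gauge is fitted: its plug is fully home and upright in the coupler, the sleeve has sprung forward over it, and the gripper has let go and moved clear; I handed the job in at about 22 s, and no verdict came back.

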